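# Gang three switch boxes in a click-lever jig and hold the clamp

## Robot

A 7-joint arm with a two-finger parallel gripper is mounted at the origin on the work surface. World frame = base frame: x ahead of the robot, y to its left, z up, the work surface at z = 0. Lengths are in mm, angles in rad, forces in N, time in s.
With the tool pointing down it reaches from about 400 to 875 mm from the base axis. Payload 4.4 kg.
Tool frame: the origin (TCP) lies at the very end of the fingers, on their centre line; the grasp point (between the pads) lies 19 mm behind it (ctrl.pinch_z is the z of the grasp point in the tool frame, in mm); z points along the fingers, x is the direction in which the jaws open and shut, and the axes are right-handed (so a half turn about z gives the same grasp; the last joint's range is limited). The gripper opens to 85 mm and grips with 20 to 120 N. Pads are 22 mm wide; open, the fingers measure 114 mm over their backs; the gripper's body (76 mm by 85 mm) begins 54 mm behind the grasp point. The pads swing forward as they close: fully open they stand 13 mm farther back than shut.
Start: joints at [-1.35, 0.628, 0.038, 1.517, -0.027, 0.996, -0.02], TCP at [183.85, 623.472, 231.313] pointing down, gripper open.
Joint ranges: [-3.06, 3.06], [-0.37, 2.12], [-1.25, 1.32], [0.18, 2.47], [-1.1, 4.24], [0.23, 1.98], [-2.94, 2.94]. Speed limits (rad/s): [2.57, 2.57, 3.14, 3.14, 3.14, 3.14, 3.14].

## Interface

Orientations are given as [roll, pitch, yaw] about the fixed x, y, z axes, in that order (R = Rz(yaw) Ry(pitch) Rx(roll)).
In Python, from cell import sensors, get_image, order, ctrl gives the robot as it stands.
- The arm moves only by the tool arm_command, never from a script. Its argument "rows" is a list that holds one entry, the list of rows, each a list of 6 numbers: the shift along the tool's x, y, z in mm, then the turn, a rotation vector about the tool's x, y, z in degrees. A call has 1 to 20 rows; each row is the pose to reach, as a shift and turn from the pose commanded when the call began, along the tool's axes at that moment; what a row does not reach only later rows make up. A row lasts 1/12 s, in which the tool goes at most 41.7 mm and 7.16 degrees, less where a joint would pass 70% of its speed; a pose out of reach is approached as far as the arm can. A call with a gripper value outside its range is refused whole. "claw" is the opening, from -1 (shut) to 1 (fully open), set as the call begins (left out, the last holds). The fingers move at their own pace and stop on an object; the grip force is fixed at half the most. Time passes only in rows, so rows that repeat a pose let the fingers close. It gives the time, the measured TCP pose, the force and the opening at its end, in the units of the state.
- sensors.read_state(): the state, without advancing time (a new reading comes with each control period).
- get_image(name): name is "scene" or "side" or "wrist"; returns a dict with "pixels" (400x640x3 uint8, red, green, blue), "z_map" (400x640 float32, mm along the optical axis (not along the pixel's ray), 0 where there is no reading), "K" (3x3 intrinsics, pixels), "k1" (the pictures are not rectified: a ray, as slopes to the right and down, at radius r is drawn at 1 + k1 r^2 times it, then the intrinsics apply), "pose" (4x4, takes a point from camera to world coordinates). Camera axes: x right, y up, looking along -z (the intrinsics and any distortion apply to the point x, -y, -z); pixel columns grow to the right and rows downward; lengths in mm; the calibration is good to about 2 mm. A picture is of the moment at which its call begins.
- order.finish_job(): hands the job in, once; it reports no verdict.
The state is a dict: "clock": time; "qpos": joint angles; "qd": joint speeds; "tau": joint torques, N m; "eef_pos": TCP position; "tool_rot": TCP orientation; "force": force on the tool from outside, world axes, zero at the start; "torque": the same for the moment, N m; "width": finger opening in mm.
Only numpy, scipy, OpenCV 4.12 (cv2) and the standard library are available. Lean on these libraries where they do the work, as an engineer would, in place of code of your own. Each camera call takes 0.05 s, during which the arm holds its last target.

## Task

Stand the two loose steel switch boxes on the jig's ledge, open side up, in one neat straight row side by side with the box already there, and let go of them. Then swing the jig's lever from its rest exactly three clicks, never as far as a fourth, so that the jaw squeezes the row together. Finish while still holding the lever at the third click (it springs back if let go), and leave the other things on the bench alone.

Things in the scene. Friction and masses are not known exactly. Their poses are not given: they have to be found in the camera images.
- jig: Wooden clamping jig fixed to the bench, elsewhere each time. Origin: on the ledge's centre line, at bench height. y runs along the row, x across, z up. Ledge 70 mm wide (x -35 to 35), top 30 mm above the bench. Boxes stand on the centre line x = 0; pushed together against the stop their centres lie at y = 127, 81, 35 mm. A head board, 140 mm wide, reaches to y = -175 mm.
- stop_face (a point): Where the end stop's inner face (jig y = +150 mm) meets the ledge's centre line, 30 mm above the bench. The wooden stop is fixed, 70 mm wide, 55 mm tall over the ledge. Until the lever moves, the jaw face is 152 mm from it, so a row of three 46 mm boxes has 14 mm of slack; the jaw closes the gaps by itself.
- lever_pivot (a point): Lever's upright pivot axis, at the ledge's height (30 mm above the bench), at jig x = 0, y = -100 mm.
- box_a: Open-topped galvanised steel switch box, 62 mm long (own x), 46 mm wide (own y), 44 mm high, walls 2 mm, 0.16 kg, origin under its centre. It already stands on the ledge against the end stop, its long side across the ledge (own x along the jig's x). The boxes are put with their 62 x 44 mm faces side by side.
- box_b: Loose switch box, the same as box_a (62 x 46 x 44 mm, origin under its centre, open side up), standing on the bench on the robot's left. box_b and box_c are interchangeable.
- box_c: The other loose switch box, the same as box_a and box_b, standing on the bench on the robot's left.
- jaw: Wooden jaw plate facing the row, 60 mm wide (jig x), 12 mm thick, 38 mm high, on a stiff spring (2 N per mm). Origin: centre of the lower edge of its face towards the row. It moves along the jig's +y, 6 mm per click of the lever (18 mm for three clicks).
- lever (a joint): Lever angle, rad: 0 = at rest, grows clockwise seen from above (grip goes to the jig's -x). A sprung pawl rides over teeth with crests at 0.1, 0.3, 0.5, 0.7: the push eases by 4 N or more into each notch (click: 0.2, 0.4, 0.6), then stiffens sharply at the next tooth. Third click 0.6 (good 0.52 to 0.68); hard stop 1.0. A spring returns it to 0: 5 N at the grip at rest, 17 N at most.
- lever_grip (a point): Point on the axis of the lever's upright round rubber grip (black, 20 mm diameter), 90 mm above the bench. The grip is clear from 62 mm (top of the flat steel arm) to 120 mm above the bench. It runs on a 100 mm radius about the pivot; at rest at jig x = +29.6, y = -195.5 mm, at the third click x = -29.6, y = -195.5 mm.
- screwdriver: Screwdriver, 200 mm long, lying on the bench beyond the jig; a bystander.
- tape: Roll of black tape, 90 mm across, 19 mm high, lying flat; a bystander.
- mug: White mug, 80 mm across, 95 mm high; a bystander.

How it is judged:
By the outcome, as a careful person would: the job done as asked, in the order asked, and still so for the second after the job is handed in, while the arm keeps its last pose, push and grip.
It also fails if it takes over 72 s, if anything falls off the work surface, if the arm or the gripper's body presses on something with over 40 N, if the wrist force passes 120 N, or if a joint passes its speed limit or range.

## Working session

There is one attempt and no reset: what is moved stays moved. The work goes in short steps, Python scripts to look and compute and a tool call to move; the robot and the scene stay as the last step left them, time stands still between calls to the robot, and variables do not carry over. Pictures are saved under pics/ and viewed, and the job is handed in when it is done.

Besides the shell and the picture viewer there is one more tool, called as name(argument=value, ...), one argument or row to a line, values as JSON. arm_command: Moves the arm, as the interface text tells. Its arguments: {"type":"object","properties":{"rows":{"type":"array","items":{"type":"array","items":{"type":"array","items":{"type":"number"}}}},"claw":{"type":"number"}},"required":["rows"]}

```bash
ls; mkdir -p pics; cat > h.py <<'E'
import numpy as np, cv2
from cell import sensors, get_image, order, ctrl
def grab(n,name):
    im=get_image(n); cv2.imwrite(f'pics/{name}.png',cv2.cvtColor(im['pixels'],cv2.COLOR_RGB2BGR)); 
    np.savez(f'pics/{name}.npz',**{k:np.array(v) for k,v in im.items()}); return im
def load(name): return dict(np.load(f'pics/{name}.npz'))
def ray(im,u,v):
    K=im['K']; k1=float(im['k1'])
    d=np.array([(u-K[0,2])/K[0,0],(v-K[1,2])/K[1,1]]); s=d.copy()
    for _ in range(20): s=d/(1+k1*(s@s))
    P=im['pose']; return P[:3,3], P[:3,:3]@np.array([s[0],-s[1],-1])
def onz(im,u,v,z):
    o,d=ray(im,u,v); return o+d*(z-o[2])/d[2]
def cloud(im):
    K=im['K'];k1=float(im['k1']);h,w=im['z_map'].shape
    u,v=np.meshgrid(np.arange(w),np.arange(h))
    d=np.stack([(u-K[0,2])/K[0,0],(v-K[1,2])/K[1,1]],-1);s=d.copy()
    for _ in range(20): s=d/(1+k1*(s**2).sum(-1,keepdims=True))
    z=im['z_map']; c=np.stack([s[...,0]*z,-s[...,1]*z,-z],-1)
    P=im['pose']; return c@P[:3,:3].T+P[:3,3]
E
python3 - <<'E'
from h import *
print(sensors.read_state(), ctrl.pinch_z)
for n in ['scene','side','wrist']:
    im=grab(n,n+'0'); print(n,im['K'],im['k1'],im['pose'])
E
```

```text
pics
{'clock': 0.0, 'qpos': array([-1.3497671 ,  0.62934056,  0.03842208,  1.51832671, -0.02703223,
        0.99629057, -0.02002334]), 'qd': array([ 0.00015659,  0.00057566,  0.00049119, -0.00067373,  0.00057588,
       -0.00140757,  0.00015776]), 'tau': array([ 3.38990924e-05, -5.63396680e+01,  1.22594900e+00, -1.93454432e+01,
        1.08361742e-02,  1.07337596e-02,  8.20492687e-06]), 'eef_pos': array([183.67432887, 622.88420584, 230.40551518]), 'tool_rot': array([-3.14157721e+00,  1.84837706e-03,  1.28394325e+00]), 'force': array([-0.14063704,  0.66989256,  0.18552055]), 'torque': array([ 0.02384118, -0.02829086,  0.05537058]), 'width': 85.57262933382452} -18.700000000000003
scene [[475.75490592   0.         324.45889349]
 [  0.         475.75490592 200.76173305]
 [  0.           0.           1.        ]] -0.08038698395006114 [[ 1.24926391e-01 -7.68075428e-01  6.28055359e-01  1.49259723e+03]
 [ 9.92061172e-01  8.74981515e-02 -9.03255430e-02 -1.78287056e+02]
 [ 1.44231472e-02  6.34353379e-01  7.72908638e-01  1.21461742e+03]
 [ 0.00000000e+00  0.00000000e+00  0.00000000e+00  1.00000
[... 152 characters left out ...]
03238671 [[ 9.97023850e-01  6.27065313e-02 -4.48479017e-02  5.51100851e+02]
 [-7.63577649e-02  7.23028272e-01 -6.86585471e-01 -8.79875758e+02]
 [-1.06270925e-02  6.87966575e-01  7.25664562e-01  9.45355728e+02]
 [ 0.00000000e+00  0.00000000e+00  0.00000000e+00  1.00000000e+00]]
wrist [[328.69359786   0.         320.06539199]
 [  0.         328.69359786 198.06914041]
 [  0.           0.           1.        ]] 0.015143391606446744 [[ 2.82820363e-01 -9.06867693e-01 -3.12415796e-01  1.03786881e+02]
 [ 9.59170275e-01  2.66635663e-01  9.43281905e-02  6.46826767e+02]
 [-2.24199540e-03 -3.26337878e-01  9.45250529e-01  3.72917616e+02]
 [ 0.00000000e+00  0.00000000e+00  0.00000000e+00  1.00000000e+00]]
```

View pics/scene0.png

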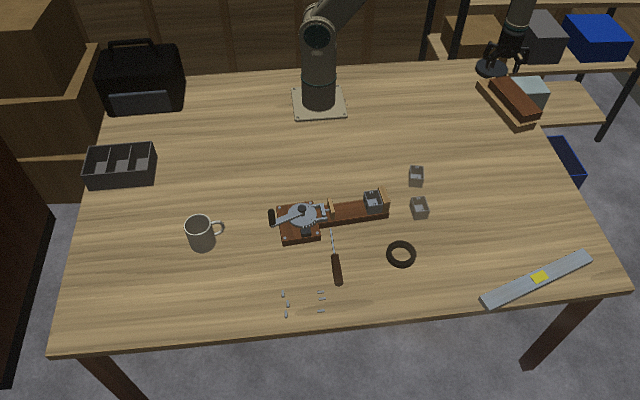

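View pics/side0.png

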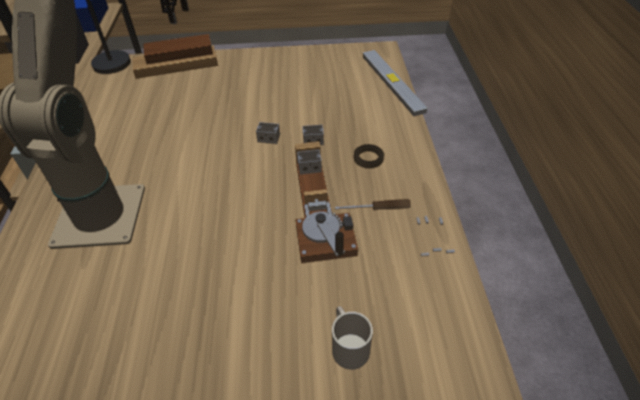

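View pics/wrist0.png

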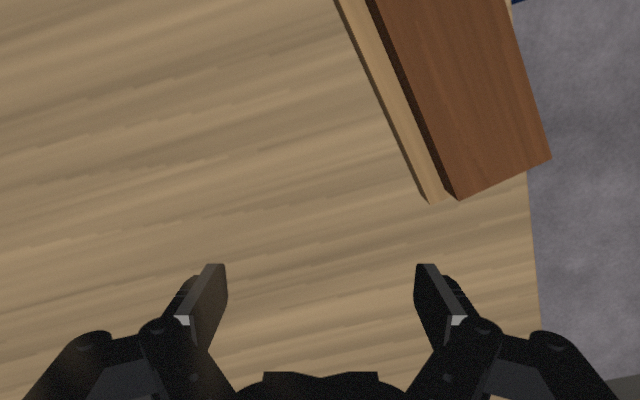

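The scene view shows the jig at about (270-390, 190-245), the two loose boxes at (416,175) and (420,208), the mug at (200,232) and the tape at (401,254). I'll enlarge it and measure next.

```bash
python3 - <<'E'
from h import *
im=load('scene0'); c=cv2.cvtColor(im['pixels'],cv2.COLOR_RGB2BGR)[155:255,260:440]
c=cv2.resize(c,None,fx=4.4,fy=4.4,interpolation=cv2.INTER_CUBIC); cv2.imwrite('pics/z1.png',c)
s=load('side0'); c=cv2.cvtColor(s['pixels'],cv2.COLOR_RGB2BGR)[115:265,240:420]
c=cv2.resize(c,None,fx=4,fy=4,interpolation=cv2.INTER_CUBIC); cv2.imwrite('pics/z2.png',c)
for u,v in [(416,175),(420,208),(375,200),(302,208),(348,214),(272,217),(335,266),(200,232),(401,254),(450,180)]:
    print(u,v,cloud(im)[v,u].round(1))
for u,v in [(268,132),(313,133),(309,160),(313,180),(320,219),(346,222),(339,237),(369,155),(352,335)]:
    print(u,v,cloud(s)[v,u].round(1))
E
```

```text
416 175 [428.1 294.2   1.7]
420 208 [569.8 272.6  -2.4]
375 200 [544.7 123.2  29.2]
302 208 [ 588.7 -117.1   76.9]
348 214 [594.9  26.5  33.8]
272 217 [ 631.8 -209.3  101.4]
335 266 [774.7 -39.7  27.3]
200 232 [ 588.7 -439.8    2. ]
401 254 [7.399e+02 1.689e+02 1.000e-01]
450 180 [4.626e+02 4.074e+02 1.000e-01]
268 132 [450.1 258.7  42.5]
313 133 [585.4 271.   18.9]
309 160 [566.7 126.5  39. ]
313 180 [ 551.1 -879.9  945.4]
320 219 [ 581.9 -126.8   74.7]
346 222 [ 646.  -119.5   48.7]
339 237 [ 618.5 -222.6  120.9]
369 155 [747.  179.6  -2.9]
352 335 [ 630.8 -398.6    5.1]
```

View pics/z1.png

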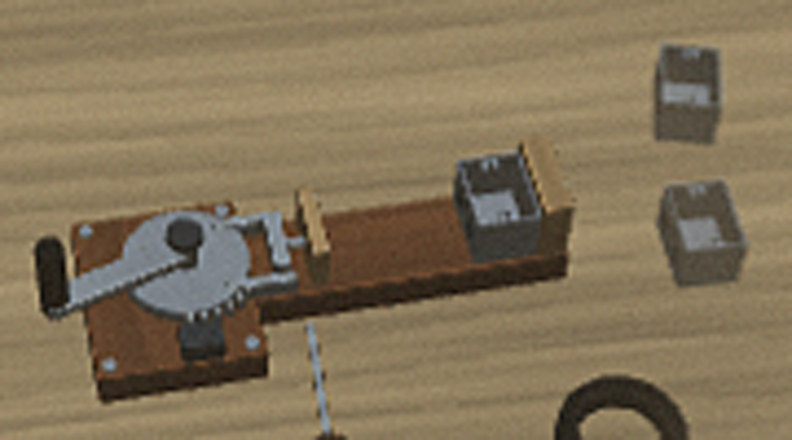

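View pics/z2.png

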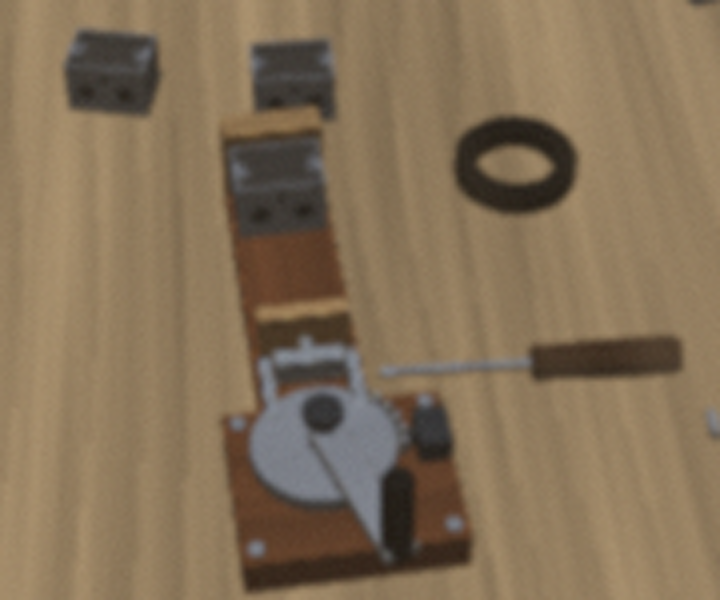

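```bash
cat >> h.py <<'E'
from scipy.spatial.transform import Rotation as Ro
def delta(pos,yaw):
    st=sensors.read_state(); R=Ro.from_euler('xyz',st['tool_rot'])
    T=Ro.from_euler('xyz',[np.pi,0,yaw])
    print('clock',st['clock'],'pos',st['eef_pos'].round(1),'rot',st['tool_rot'].round(4),'w',round(st['width'],1),'F',st['force'].round(1))
    print('shift',R.inv().apply(np.array(pos)-st['eef_pos']).round(1),'turn',np.degrees((R.inv()*T).as_rotvec()).round(2))
E
python3 -c "
from h import *
delta([520,180,300],0)"
```

```text
clock 0.15 pos [183.7 623.  230.6] rot [3.1416e+00 1.5000e-03 1.2840e+00] w 85.7 F [0.3 0.8 0.2]
shift [-329.9  447.9  -68.9] turn [6.000e-02 7.000e-02 7.357e+01]
```

arm_command(
  rows=[
    [[-30,40,-10,0,0,7],[-60,80,-20,0,0,14],[-90,120,-30,0,0,21],[-120,160,-40,0,0,28],[-150,200,-50,0,0,35],[-180,240,-60,0,0,42],[-210,280,-69,0,0,49],[-240,320,-69,0,0,56],[-270,360,-69,0,0,63],[-300,400,-69,0,0,70],[-330,448,-69,0,0,73.6],[-330,448,-69,0,0,73.6],[-330,448,-69,0,0,73.6],[-330,448,-69,0,0,73.6],[-330,448,-69,0,0,73.6],[-330,448,-69,0,0,73.6],[-330,448,-69,0,0,73.6],[-330,448,-69,0,0,73.6]],
  ],
  claw=1,
)

```text
clock: 1.65
eef_pos: [519.2, 181.9, 300.0]
tool_rot: [-3.141, 0.001, 0.002]
force: [-0.8, -0.0, -0.5]
width: 85.4
```

```bash
python3 -c "
from h import *
delta([520,180,300],0); grab('wrist','wrist1')"
```

```text
clock 1.65 pos [519.2 181.9 300. ] rot [-3.1409e+00  1.2000e-03  2.1000e-03] w 85.4 F [-0.8 -0.  -0.5]
shift [ 0.8  1.9 -0. ] turn [-0.04  0.07  0.12]
```

View pics/wrist1.png

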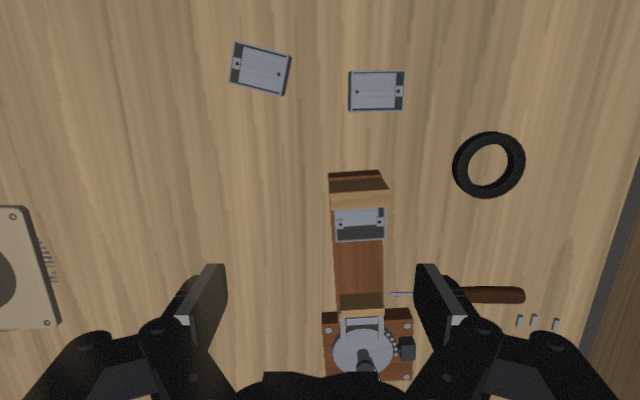

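```bash
python3 - <<'E'
from h import *
im=load('wrist1'); c=cv2.cvtColor(im['pixels'],cv2.COLOR_RGB2BGR)
a=cv2.resize(c[30:120,220:420],None,fx=4,fy=4,interpolation=cv2.INTER_CUBIC)
b=cv2.resize(c[160:390,310:430],None,fx=2.6,fy=2.6,interpolation=cv2.INTER_CUBIC)
cv2.imwrite('pics/z3.png',a); cv2.imwrite('pics/z4.png',b)
C=cloud(im); hsv=cv2.cvtColor(c,cv2.COLOR_BGR2HSV)
m=((hsv[...,1]<70)).astype(np.uint8); m[:, :]*=1
for nm,(u0,v0,u1,v1) in dict(b=(222,32,300,105),c=(340,60,415,120)).items():
    mm=np.zeros_like(m); mm[v0:v1,u0:u1]=m[v0:v1,u0:u1]
    mm=cv2.morphologyEx(mm,cv2.MORPH_CLOSE,np.ones((7,7)))
    cs,_=cv2.findContours(mm,cv2.RETR_EXTERNAL,cv2.CHAIN_APPROX_NONE); k=max(cs,key=cv2.contourArea)
    r=cv2.minAreaRect(k); P=cv2.boxPoints(r)
    W=np.array([onz(im,*p,44) for p in P])
    print(nm,r,'\n',W.round(1),W.mean(0).round(1),np.linalg.norm(np.diff(W,axis=0),axis=1).round(1))
    # heights
    z=C[v0:v1,u0:u1,2]; s=(z>36)&(z<52)
    Q=C[v0:v1,u0:u1][s][:,:2].astype(np.float32); print('depth rim',len(Q),cv2.minAreaRect(Q),np.median(z[s]))
    e=np.concatenate([np.array([onz(im,*q[0],44)[:2]]) for q in k]).astype(np.float32)
    print('outline at 44',cv2.minAreaRect(e))
E
```

```text
b ((258.058837890625, 68.26470947265625), (62.81672286987305, 44.62655258178711), 14.03624439239502) 
 [[407.8 267.8  44. ]
 [424.  312.4  44. ]
 [490.3 297.4  44. ]
 [476.7 251.5  44. ]] [449.7 282.3  44. ] [47.5 68.  47.9]
depth rim 636 ((448.2203674316406, 282.7312316894531), (45.60015106201172, 62.24354934692383), 76.60020446777344) 43.06574087958842
outline at 44 ((450.3962707519531, 281.9210510253906), (47.15297317504883, 66.79339599609375), 76.43116760253906)
c ((377.0, 90.5), (43.0, 58.0), 90.0) 
 [[550.9 282.3  44. ]
 [616.1 282.4  44. ]
 [620.3 235.5  44. ]
 [552.3 235.4  44. ]] [584.9 258.9  44. ] [65.3 47.  68. ]
depth rim 580 ((585.8680419921875, 259.0661315917969), (62.09310531616211, 45.750545501708984), 0.9167869091033936) 43.044257598454635
outline at 44 ((584.2371826171875, 258.9201354980469), (66.31387329101562, 46.883670806884766), 0.053477294743061066)
```

View pics/z3.png

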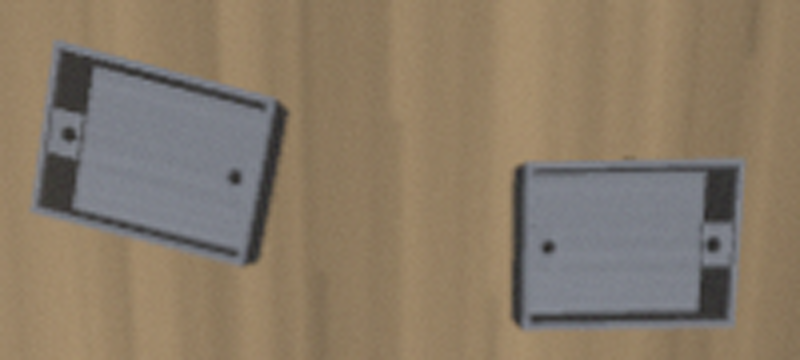

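View pics/z4.png

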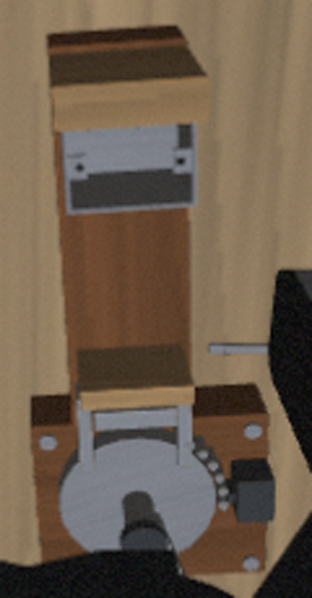

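The wrist view shows box_b at (258,68), turned about -13°, and box_c at (377,90). Box_a sits at (360,222) with the stop beyond it, and the depth rims match 62x46 at 43 mm. Next I'll measure the jig.

```bash
python3 - <<'E'
from h import *
im=load('wrist1'); C=cloud(im)
def reg(u0,v0,u1,v1,z0,z1,nm):
    z=C[v0:v1,u0:u1,2]; s=(z>z0)&(z<z1); Q=C[v0:v1,u0:u1][s].astype(np.float32)
    print(nm,len(Q),[np.round(x,2) for x in cv2.minAreaRect(Q[:,:2])],'z',np.median(z[s]).round(1)); return Q
reg(325,205,395,245,68,80,'boxa rim')
reg(320,160,400,210,79,92,'stop top')
reg(330,285,395,318,62,75,'jaw top')
Q=reg(325,242,395,300,24,36,'ledge')
# ledge edges line fit
for side in (0,1):
    pts=[]
    for y in np.arange(Q[:,1].min()+5,Q[:,1].max()-5,4):
        s=Q[abs(Q[:,1]-y)<2]
        if len(s)>5: pts.append([s[:,0].min() if side==0 else s[:,0].max(),y])
    pts=np.array(pts); print(side,np.polyfit(pts[:,1],pts[:,0],1),pts[[0,-1]])
for n in ['scene0','side0']:
    A=cloud(load(n)).reshape(-1,3); 
    for z0,z1,nm in [(110,128,'griptop')]:
        s=(A[:,2]>z0)&(A[:,2]<z1)&(abs(A[:,0]-620)<60)&(abs(A[:,1]+210)<60); print(n,nm,s.sum(),A[s].mean(0) if s.any() else '', A[s].min(0) if s.any() else '',A[s].max(0) if s.any() else '')
E
```

```text
Traceback (most recent call last):
cv2.error: OpenCV(4.12.0) /io/opencv/modules/imgproc/src/convhull.cpp:143: error: (-215:Assertion failed) total >= 0 && (depth == CV_32F || depth == CV_32S) in function 'convexHull'
```

```bash
python3 - <<'E'
from h import *
im=load('wrist1'); C=cloud(im)
def reg(u0,v0,u1,v1,z0,z1,nm):
    z=C[v0:v1,u0:u1,2]; s=(z>z0)&(z<z1); Q=np.ascontiguousarray(C[v0:v1,u0:u1][s],dtype=np.float32)
    print(nm,len(Q),[np.round(x,2) for x in cv2.minAreaRect(np.ascontiguousarray(Q[:,:2]))],'z',np.median(z[s]).round(1)); return Q
reg(325,205,395,245,68,80,'boxa rim')
reg(320,160,400,210,79,92,'stop top')
reg(330,285,395,318,62,75,'jaw top')
Q=reg(325,242,395,300,24,36,'ledge')
for side in (0,1):
    pts=[]
    for y in np.arange(Q[:,1].min()+5,Q[:,1].max()-5,4):
        s=Q[abs(Q[:,1]-y)<2]
        if len(s)>5: pts.append([s[:,0].min() if side==0 else s[:,0].max(),y])
    pts=np.array(pts); print(side,np.polyfit(pts[:,1],pts[:,0],1),pts[[0,-1]])
for n in ['scene0','side0']:
    A=cloud(load(n)).reshape(-1,3); 
    for z0,z1,nm in [(110,128,'griptop')]:
        s=(A[:,2]>z0)&(A[:,2]<z1)&(abs(A[:,0]-620)<60)&(abs(A[:,1]+210)<60); print(n,nm,s.sum(),A[s].mean(0) if s.any() else '', A[s].min(0) if s.any() else '',A[s].max(0) if s.any() else '')
E
```

```text
boxa rim 421 [array([568.48, 103.33]), array([61.55, 42.2 ]), np.float64(4.0)] z 72.9
stop top 1130 [array([565.79, 140.11]), array([69.41, 22.26]), np.float64(3.67)] z 84.9
jaw top 454 [array([578.45, -28.13]), array([59.69, 14.22]), np.float64(2.78)] z 68.6
ledge 2607 [array([575.52,  12.08]), array([69.91, 99.03]), np.float64(4.17)] z 30.2
0 [-7.38760950e-02  5.41868248e+02] [[543.65826416 -30.30138779]
 [537.94232178  53.69861221]]
1 [-8.90106511e-02  6.10681546e+02] [[613.21539307 -30.30138779]
 [606.48803711  53.69861221]]
scene0 griptop 35 [ 624.54199697 -211.56341542  117.68142145] [ 613.18734772 -219.59214875  110.25879835] [ 635.37101216 -202.15556625  123.28667158]
side0 griptop 64 [ 619.68628789 -216.30989051  117.06807075] [ 610.22083936 -224.75875977  110.20179762] [ 628.56336576 -204.30089907  122.38589349]
```

```bash
python3 -c "
from h import *
delta([448.2,282.7,100],-0.234)"
```

```text
clock 1.7 pos [519.2 181.9 300.1] rot [-3.1409e+00  1.0000e-03  2.3000e-03] w 85.5 F [ 0.5 -0.  -0.9]
shift [ -70.6 -100.8  200.2] turn [-0.03  0.06 13.54]
```

arm_command(
  rows=[
    [[-20,-30,25,0,0,5],[-45,-60,50,0,0,10],[-70.6,-100.8,80,0,0,13.5],[-70.6,-100.8,110,0,0,13.5],[-70.6,-100.8,140,0,0,13.5],[-70.6,-100.8,170,0,0,13.5],[-70.6,-100.8,200,0,0,13.5],[-70.6,-100.8,220,0,0,13.5],[-70.6,-100.8,230,0,0,13.5],[-70.6,-100.8,230,0,0,13.5],[-70.6,-100.8,230,0,0,13.5],[-70.6,-100.8,230,0,0,13.5]],
  ],
)

```text
clock: 2.7
eef_pos: [450.5, 281.8, 71.6]
tool_rot: [-3.14, -0.002, -0.236]
force: [0.4, 0.2, 0.7]
width: 85.3
```

```bash
python3 -c "
from h import *
delta([448.2,282.7,4],-0.234);grab('wrist','wrist2')"
```

```text
clock 2.7 pos [450.5 281.8  71.6] rot [-3.1398e+00 -1.6000e-03 -2.3580e-01] w 85.3 F [0.4 0.2 0.7]
shift [-2.5 -0.2 67.6] turn [-0.11 -0.09 -0.1 ]
```

View pics/wrist2.png

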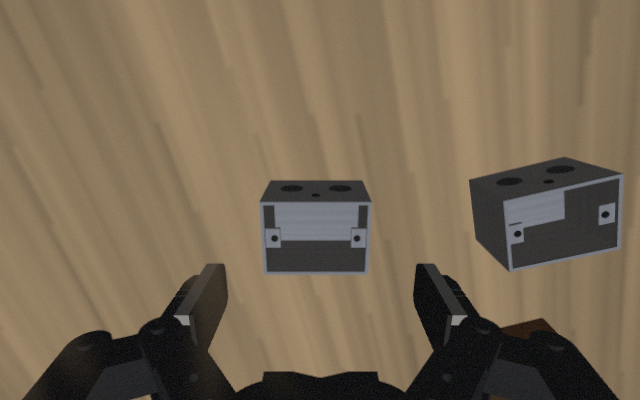

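Box_b is centred between the fingers (around 316,230). I'll go down and close.

arm_command(
  rows=[
    [[-1.5,0,20,0,0,0],[-1.5,0,40,0,0,0],[-1.5,0,55,0,0,0],[-1.5,0,62,0,0,0],[-1.5,0,66,0,0,0],[-1.5,0,67,0,0,0],[-1.5,0,67,0,0,0],[-1.5,0,67,0,0,0]],
  ],
)

```text
clock: 3.42
eef_pos: [448.8, 281.7, 4.2]
tool_rot: [-3.14, -0.001, -0.236]
force: [-0.4, -0.1, -0.2]
width: 85.2
```

arm_command(
  rows=[
    [[0,0,0,0,0,0],[0,0,0,0,0,0],[0,0,0,0,0,0],[0,0,0,0,0,0],[0,0,0,0,0,0],[0,0,0,0,0,0],[0,0,0,0,0,0],[0,0,0,0,0,0],[0,0,0,0,0,0],[0,0,0,0,0,0]],
  ],
  claw=-1,
)

```text
clock: 4.25
eef_pos: [448.5, 281.7, 4.1]
tool_rot: [-3.141, -0.001, -0.236]
force: [-1.3, -0.3, 5.1]
width: 61.4
```

arm_command(
  rows=[
    [[0,0,-10,0,0,0],[0,0,-30,0,0,0],[0,0,-55,0,0,0],[0,0,-80,0,0,0],[0,0,-105,0,0,0],[0,0,-125,0,0,0],[0,0,-136,0,0,0],[0,0,-136,0,0,0],[0,0,-136,0,0,0]],
  ],
)

```text
clock: 5.0
eef_pos: [447.9, 281.6, 139.4]
tool_rot: [-3.141, -0.0, -0.236]
force: [0.2, -0.4, -1.4]
width: 61.4
```

```bash
python3 - <<'E'
from h import *
delta([571.9,58,140],0.0733)
im=grab('wrist','wrist3'); C=cloud(im); st=sensors.read_state()
R=Ro.from_euler('xyz',st['tool_rot'])
T=R.inv().apply((C.reshape(-1,3)-st['eef_pos'])).reshape(C.shape)
s=(abs(T[...,0])<40)&(abs(T[...,1])<40)&(T[...,2]>-60)&(T[...,2]<10)
for lo in range(-55,10,5):
    q=T[s&(T[...,2]>=lo)&(T[...,2]<lo+5)]
    if len(q): print(lo,len(q),q.min(0).round(1),q.max(0).round(1))
E
```

```text
clock 5.0 pos [447.9 281.6 139.4] rot [-3.141  -0.     -0.2358] w 61.4 F [ 0.2 -0.4 -1.4]
shift [172.8 188.5  -0.7] turn [-3.000e-02 -1.000e-02 -1.771e+01]
-55 631 [-40.  -14.8 -55. ] [ 39.9 -11.2 -50. ]
-50 323 [-39.8 -14.4 -50. ] [ 40.    0.5 -45. ]
-45 3251 [-38.9 -25.3 -45. ] [ 38.7  21.9 -40. ]
-40 4899 [-39.9 -25.3 -40. ] [ 38.7  22.8 -35. ]
-35 2746 [-40.  -25.5 -35. ] [ 38.5  21.1 -30. ]
-30 2393 [-39.8 -25.4 -30. ] [ 38.4  21.  -25. ]
-25 2104 [-39.9 -25.4 -25. ] [ 38.5  21.1 -20. ]
-20 1704 [-39.9 -25.5 -20. ] [ 32.4  21.1 -15. ]
-15 1511 [-40.  -25.7 -15. ] [ 32.4  21.  -10. ]
-10 1429 [-29.5 -25.1 -10. ] [32.3 20.9 -5. ]
-5 1363 [-29.5 -25.2  -5. ] [32.3 21.  -0. ]
0 3849 [-29.7 -25.    0. ] [32.3 20.9  4.7]
```

View pics/wrist3.png

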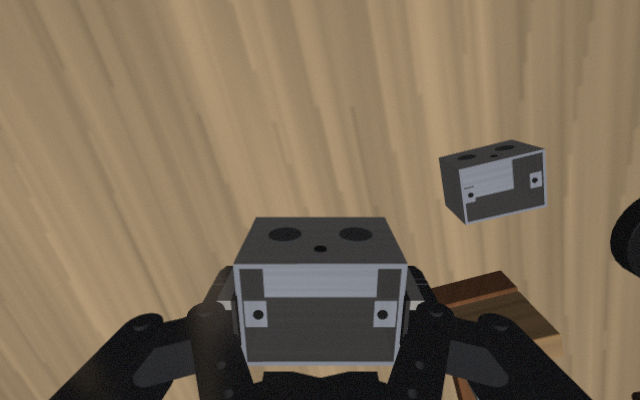

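```bash
python3 - <<'E'
from h import *
delta([570.7,55.5,140],0.0733)
E
```

```text
clock 5.05 pos [447.4 281.3 138.6] rot [ 3.1408e+00  1.1000e-03 -2.3590e-01] w 61.3 F [-1.  -0.5 -1.7]
shift [172.6 190.7  -1.4] turn [  0.04   0.07 -17.71]
```

arm_command(
  rows=[
    [[15,16,-1,0,0,-2],[35,38,-1,0,0,-5],[57,63,-1,0,0,-8],[79,87,-1,0,0,-11],[101,112,-1,0,0,-14],[123,136,-1,0,0,-16],[145,160,-1,0,0,-17.7],[160,177,-1,0,0,-17.7],[169,187,-1,0,0,-17.7],[172.3,190.7,-1,0,0,-17.7],[172.3,190.7,30,0,0,-17.7],[172.3,190.7,50,0,0,-17.7],[172.3,190.7,55,0,0,-17.7],[172.3,190.7,55,0,0,-17.7],[172.3,190.7,55,0,0,-17.7]],
  ],
)

```text
clock: 6.3
eef_pos: [570.8, 56.9, 84.3]
tool_rot: [-3.141, 0.001, 0.074]
force: [0.9, -0.5, -1.3]
width: 61.4
```

```bash
python3 - <<'E'
from h import *
delta([570.7,55.5,35],0.0733)
im=grab('wrist','wrist4'); grab('side','side4'); im2=grab('scene','scene4')
for n,a in [('side4',(240,100,400,260)),('scene4',(260,120,440,250))]:
    c=cv2.imread(f'pics/{n}.png')[a[1]:a[3],a[0]:a[2]]; cv2.imwrite(f'pics/{n}z.png',cv2.resize(c,None,fx=3.6,fy=3.6,interpolation=cv2.INTER_CUBIC))
E
```

```text
clock 6.3 pos [570.8  56.9  84.3] rot [-3.1411e+00  7.0000e-04  7.4200e-02] w 61.4 F [ 0.9 -0.5 -1.3]
shift [-0.1  1.4 49.3] turn [-0.03  0.04  0.05]
```

View pics/wrist4.png

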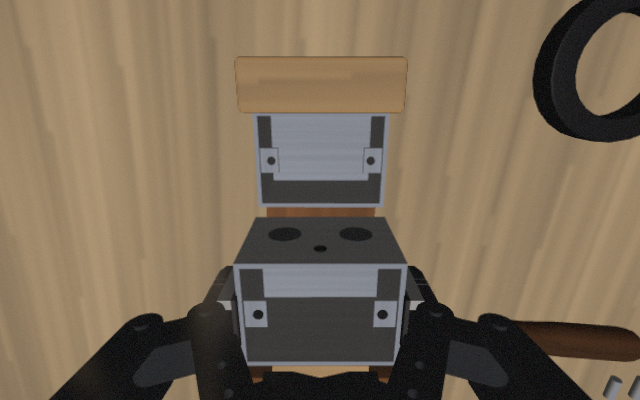

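View pics/scene4z.png

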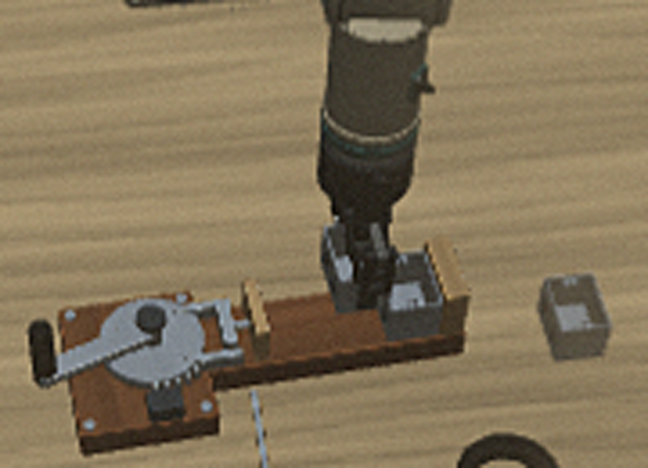

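View pics/side4z.png

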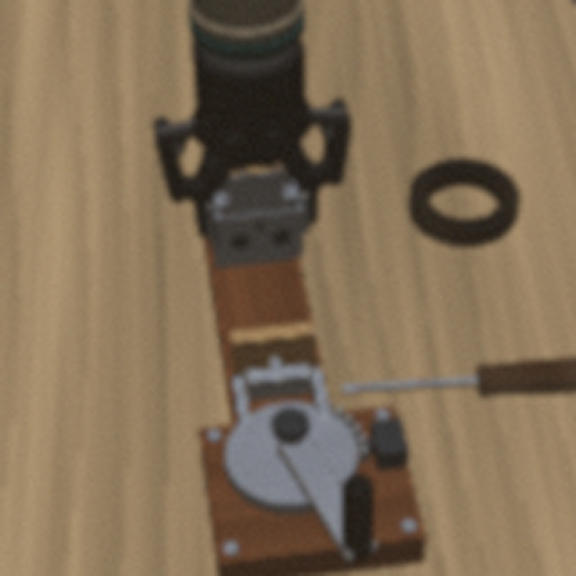

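```bash
cat >> h.py <<'E'
def rims(name,boxes):
    im=load(name); C=cloud(im)
    for nm,(u0,v0,u1,v1,z0,z1) in boxes.items():
        D=C[v0:v1,u0:u1]; s=(D[...,2]>z0)&(D[...,2]<z1)
        Q=np.ascontiguousarray(D[s],dtype=np.float32)
        # jig axes
        a=np.radians(4.2); ex=np.array([np.cos(a),np.sin(a)]); ey=np.array([-np.sin(a),np.cos(a)])
        X=(Q[:,:2]-[577.7,-20.8])@np.array([ex,ey]).T
        r=cv2.minAreaRect(np.ascontiguousarray(X,dtype=np.float32))
        print(nm,len(Q),'z',np.median(Q[:,2]).round(1),'jig x',np.percentile(X[:,0],[1,99]).round(1),'y',np.percentile(X[:,1],[1,99]).round(1),'rect',[np.round(k,1) for k in r])
E
python3 - <<'E'
from h import *
rims('wrist4',dict(stop=(225,50,420,115,78,92),a=(245,112,398,210,69,80),held=(230,255,412,368,118,130)))
E
```

```text
stop 9515 z 84.7 jig x [-34.3  33.6] y [150.8 172.2] rect [array([ -0.4, 161.7]), array([70.5, 22. ]), np.float64(0.0)]
a 3242 z 73.2 jig x [-31.1  30.7] y [104.3 149.7] rect [array([ -0.4, 126.8]), array([62.8, 46. ]), np.float64(0.1)]
held 7970 z 122.7 jig x [-32.8  32. ] y [ 56.4 102.3] rect [array([-0.3, 78.8]), array([69.3, 47.8]), np.float64(0.1)]
```

The wrist view puts box_a at jig (-0.4, 126.8) and the held box at (-0.3, 78.8), square to it with a 2 mm gap. I'll lower it.

arm_command(
  rows=[
    [[0,0,12,0,0,0],[0,0,26,0,0,0],[0,0,38,0,0,0],[0,0,44,0,0,0],[0,0,47,0,0,0],[0,0,49,0,0,0],[0,0,49.5,0,0,0],[0,0,49.5,0,0,0]],
  ],
)

```text
clock: 7.12
eef_pos: [571.4, 55.6, 35.0]
tool_rot: [3.142, -0.001, 0.073]
force: [0.4, 0.0, -1.4]
width: 61.4
```

arm_command(
  rows=[
    [[0,0,0.8,0,0,0],[0,0,0.8,0,0,0],[0,0,0.8,0,0,0]],
  ],
)

```text
clock: 7.37
eef_pos: [571.3, 55.7, 34.3]
tool_rot: [-3.142, -0.001, 0.073]
force: [-0.3, 0.5, -1.1]
width: 61.7
```

arm_command(
  rows=[
    [[0,0,0,0,0,0],[0,0,0,0,0,0],[0,0,0,0,0,0],[0,0,0,0,0,0],[0,0,0,0,0,0],[0,0,0,0,0,0]],
  ],
  claw=1,
)

```text
clock: 7.87
eef_pos: [571.1, 55.7, 34.0]
tool_rot: [-3.142, -0.0, 0.073]
force: [0.1, 0.3, 0.1]
width: 85.1
```

arm_command(
  rows=[
    [[0,0,-10,0,0,0],[0,0,-30,0,0,0],[0,0,-60,0,0,0],[0,0,-90,0,0,0],[0,0,-105,0,0,0],[0,0,-105,0,0,0],[0,0,-105,0,0,0]],
  ],
)

```text
clock: 8.45
eef_pos: [571.7, 55.8, 140.4]
tool_rot: [-3.141, -0.002, 0.073]
force: [-0.4, 0.0, 0.2]
width: 85.6
```

```bash
python3 - <<'E'
from h import *
grab('wrist','wrist5')
delta([585.9,259.0,140],0.016)
E
```

```text
clock 8.5 pos [570.8  55.9 139.2] rot [-3.1413  0.      0.0729] w 85.3 F [ 1.1  0.2 -0.3]
shift [  29.9 -201.5   -0.8] turn [-0.02  0.    3.26]
```

View pics/wrist5.png

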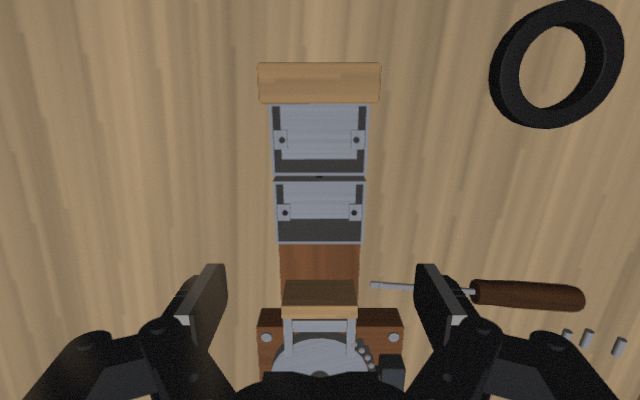

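Box 2 is at (319,212), directly behind box_a at (319,140), and parallel to it. Next is box_c.

arm_command(
  rows=[
    [[5,-30,0,0,0,3.2],[10,-70,0,0,0,3.2],[15,-110,0,0,0,3.2],[22,-150,0,0,0,3.2],[28,-185,0,0,0,3.2],[29.5,-202.5,0,0,0,3.2],[29.5,-202.5,30,0,0,3.2],[29.5,-202.5,60,0,0,3.2],[29.5,-202.5,70,0,0,3.2],[29.5,-202.5,70,0,0,3.2],[29.5,-202.5,70,0,0,3.2],[29.5,-202.5,70,0,0,3.2]],
  ],
)

```text
clock: 9.5
eef_pos: [586.8, 259.4, 70.0]
tool_rot: [-3.141, -0.002, 0.016]
force: [-0.1, 0.6, 1.1]
width: 85.7
```

```bash
python3 - <<'E'
from h import *
im=grab('wrist','wrist6')
delta([585.9,260,4],0.016)
C=cloud(im); h=C[100:330,200:450]; s=(h[...,2]>38)&(h[...,2]<52)&(h[...,1]<300)&(h[...,1]>225)
print(cv2.minAreaRect(np.ascontiguousarray(h[s][:,:2],dtype=np.float32)))
E
```

```text
clock 9.55 pos [587.1 259.7  70.5] rot [-3.1407e+00 -2.3000e-03  1.6000e-02] w 85.2 F [ 0.8 -0.1  1.3]
shift [-1.3 -0.3 66.5] turn [-0.05 -0.13  0.  ]
((585.4698486328125, 258.61328125), (62.714107513427734, 47.499244689941406), 0.850913941860199)
```

View pics/wrist6.png

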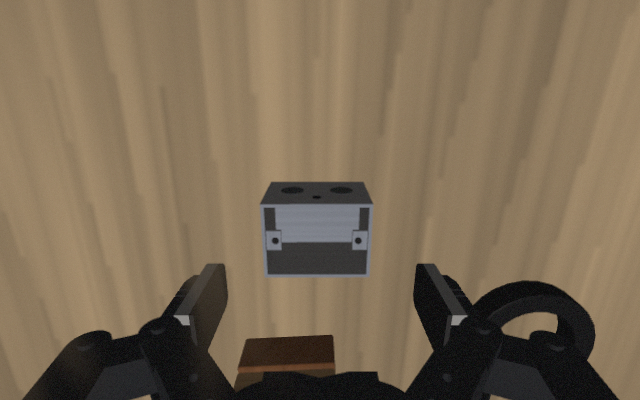

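Box_c is at (317,240), square to the fingers. I'll go down and grip it. The finger clears the stop at this y.

arm_command(
  rows=[
    [[-1,0,20,0,0,0],[-1,0,40,0,0,0],[-1,0,55,0,0,0],[-1,0,62,0,0,0],[-1,0,66,0,0,0],[-1,0,66,0,0,0],[-1,0,66,0,0,0]],
  ],
)

```text
clock: 10.13
eef_pos: [585.7, 260.0, 4.1]
tool_rot: [-3.141, -0.002, 0.017]
force: [0.5, 0.2, -0.5]
width: 85.4
```

arm_command(
  rows=[
    [[0,0,0,0,0,0],[0,0,0,0,0,0],[0,0,0,0,0,0],[0,0,0,0,0,0],[0,0,0,0,0,0],[0,0,0,0,0,0],[0,0,0,0,0,0],[0,0,0,0,0,0]],
  ],
  claw=-1,
)

```text
clock: 10.8
eef_pos: [585.7, 260.2, 4.2]
tool_rot: [-3.141, -0.002, 0.017]
force: [-0.5, -0.6, 6.3]
width: 61.6
```

arm_command(
  rows=[
    [[0,0,-10,0,0,0],[0,0,-30,0,0,0],[0,0,-55,0,0,0],[0,0,-80,0,0,0],[0,0,-105,0,0,0],[0,0,-125,0,0,0],[0,0,-136,0,0,0],[0,0,-136,0,0,0],[0,0,-136,0,0,0]],
  ],
)

```text
clock: 11.55
eef_pos: [584.5, 259.8, 138.9]
tool_rot: [-3.141, 0.0, 0.017]
force: [-0.6, -0.8, -2.1]
width: 61.3
```

```bash
python3 - <<'E'
from h import *
rims('wrist5',dict(stop=(250,55,390,105,78,92),a=(262,102,375,176,69,80),box2=(265,176,372,246,69,80),jaw=(275,280,365,322,62,76)))
im=grab('wrist','wrist7'); C=cloud(im)
delta([574.5,7.5,140],0.0733); st=sensors.read_state()
R=Ro.from_euler('xyz',st['tool_rot'])
T=R.inv().apply((C.reshape(-1,3)-st['eef_pos'])).reshape(C.shape)
s=(abs(T[...,0])<36)&(abs(T[...,1])<40)&(T[...,2]>-42)&(T[...,2]<-36)
q=T[s]; print(len(q),np.percentile(q,[1,99],axis=0).round(1))
E
```

```text
stop 4888 z 84.7 jig x [-34.6  33.9] y [151.1 172. ] rect [array([ -0.4, 161.6]), array([21.1, 70.5]), np.float64(90.0)]
a 1802 z 73.2 jig x [-31.   30.8] y [104.5 150.1] rect [array([ -0.3, 127.2]), array([45.9, 62.7]), np.float64(90.0)]
box2 1832 z 73.2 jig x [-30.7  30.9] y [ 54.1 100.6] rect [array([ 0.1, 77.3]), array([47.3, 62.3]), np.float64(89.9)]
jaw 1370 z 68.7 jig x [-29.9  29.2] y [-13.2  -0.9] rect [array([-0.4, -7.1]), array([13.1, 60.3]), np.float64(89.7)]
clock 11.6 pos [583.8 259.6 138. ] rot [3.141e+00 2.000e-03 1.700e-02] w 61.4 F [-0.9  0.3 -2.1]
shift [-13.6 251.9  -1.9] turn [ 0.03  0.11 -3.22]
6632 [[-33.3 -22.5 -41.7]
 [ 33.3  23.7 -36.1]]
```

arm_command(
  rows=[
    [[-1,20,-1,0,0,-1],[-3,45,-1,0,0,-2],[-5,75,-1,0,0,-3.2],[-7,105,-1,0,0,-3.2],[-9,135,-1,0,0,-3.2],[-11,165,-1,0,0,-3.2],[-13,195,-1,0,0,-3.2],[-14,225,-1,0,0,-3.2],[-14,243,-1,0,0,-3.2],[-14,250.5,-1,0,0,-3.2],[-14,250.5,25,0,0,-3.2],[-14,250.5,48,0,0,-3.2],[-14,250.5,55,0,0,-3.2],[-14,250.5,55,0,0,-3.2],[-14,250.5,55,0,0,-3.2],[-14,250.5,55,0,0,-3.2]],
  ],
)

```text
clock: 12.93
eef_pos: [575.8, 9.6, 84.7]
tool_rot: [3.142, -0.001, 0.074]
force: [-0.3, -0.8, -1.8]
width: 61.3
```

```bash
python3 - <<'E'
from h import *
grab('wrist','wrist8')
delta([574.3,9.2,35],0.0733)
rims('wrist8',dict(box2=(240,105,400,205,69,80),a=(230,20,400,110,69,80),held=(225,250,412,368,118,130)))
E
```

```text
clock 12.9833 pos [575.9   9.5  85. ] rot [ 3.1416e+00 -1.9000e-03  7.3400e-02] w 61.3 F [-0.3 -0.1 -2.4]
shift [-1.7  0.2 50. ] turn [ 0.   -0.11  0.01]
box2 3136 z 73.3 jig x [-31.1  30.8] y [ 56.8 105.6] rect [array([-0.1, 81.1]), array([49.2, 62.7]), np.float64(90.0)]
a 3057 z 72.9 jig x [-31.3  30.6] y [104.7 138.7] rect [array([ -0.4, 122.3]), array([35.3, 62.8]), np.float64(90.0)]
held 8145 z 122.9 jig x [-32.8  33.5] y [ 7.1 52.8] rect [array([ 0.2, 29.6]), array([71.6, 47.6]), np.float64(0.2)]
```

View pics/wrist8.png

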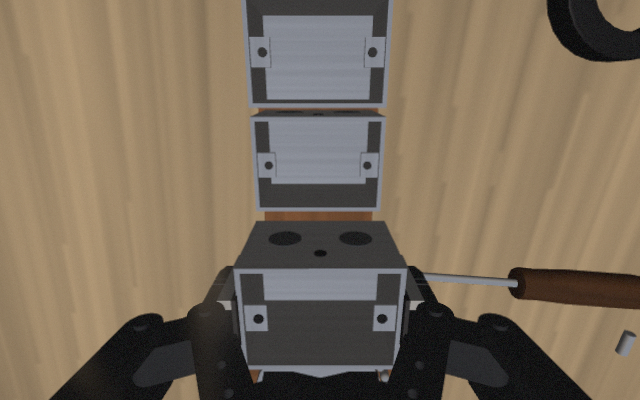

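The held box sits at jig (0.2, 29.6), 2-4 mm from box 2 (near edge at row 210) and about 8 mm clear of the jaw. I'll lower it.

arm_command(
  rows=[
    [[-1,-0.5,12,0,0,0],[-1,-0.5,26,0,0,0],[-1,-0.5,38,0,0,0],[-1,-0.5,44,0,0,0],[-1,-0.5,47,0,0,0],[-1,-0.5,49,0,0,0],[-1,-0.5,50.5,0,0,0],[-1,-0.5,50.5,0,0,0],[-1,-0.5,50.5,0,0,0]],
  ],
)

```text
clock: 13.73
eef_pos: [574.5, 9.4, 34.3]
tool_rot: [3.142, -0.001, 0.073]
force: [-2.4, -0.9, 2.1]
width: 61.2
```

arm_command(
  rows=[
    [[0,0,0,0,0,0],[0,0,0,0,0,0],[0,0,0,0,0,0],[0,0,0,0,0,0],[0,0,0,0,0,0],[0,0,0,0,0,0]],
  ],
  claw=1,
)

```text
clock: 14.23
eef_pos: [574.0, 9.5, 33.5]
tool_rot: [3.142, -0.0, 0.073]
force: [-0.1, -0.5, -0.5]
width: 85.6
```

arm_command(
  rows=[
    [[0,0,-10,0,0,0],[0,0,-30,0,0,0],[0,0,-60,0,0,0],[0,0,-95,0,0,0],[0,0,-130,0,0,0],[0,0,-145,0,0,0],[0,0,-145,0,0,0],[0,0,-145,0,0,0]],
  ],
)

```text
clock: 14.9
eef_pos: [574.5, 9.6, 179.9]
tool_rot: [-3.141, -0.002, 0.073]
force: [-0.8, -0.4, 0.1]
width: 85.2
```

```bash
python3 - <<'E'
from h import *
grab('wrist','wrist9'); delta([621.6,-213.6,180],0.0733)
E
```

```text
clock 14.95 pos [573.5   9.7 178.6] rot [-3.1412e+00  3.0000e-04  7.2900e-02] w 85.6 F [-0.   1.3 -0.5]
shift [ 31.7 226.2  -1.5] turn [-0.02  0.02 -0.02]
```

View pics/wrist9.png

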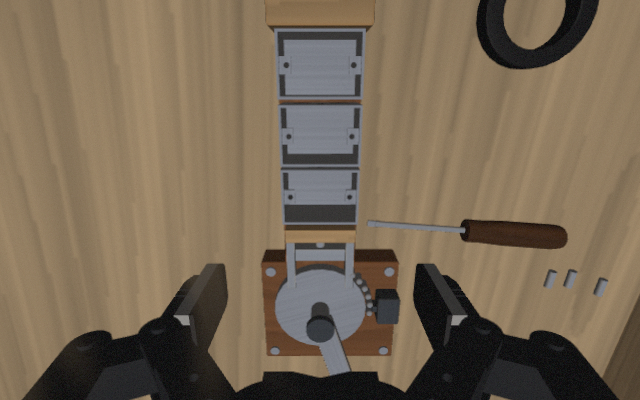

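The row now shows three aligned boxes at (320,65), (320,135) and (321,197), open side up. Next I'll move above the grip, with tool x tangent to the lever.

```bash
python3 - <<'E'
from h import *
delta([621.6,-213.6,190],0.373)
rims('wrist9',dict(stop=(255,0,390,28,78,92),a=(270,26,372,100,69,80),box2=(275,101,366,168,69,80),box3=(275,168,366,226,69,80),jaw=(280,227,360,246,62,76)))
E
```

```text
clock 14.95 pos [573.5   9.7 178.6] rot [-3.1412e+00  3.0000e-04  7.2900e-02] w 85.6 F [-0.   1.3 -0.5]
shift [ 31.7 226.2 -11.5] turn [-2.000e-02  1.000e-02 -1.719e+01]
stop 2970 z 84.7 jig x [-34.5  33.8] y [150.3 164.6] rect [array([ -0.3, 157.5]), array([14.8, 70.4]), np.float64(89.9)]
a 1717 z 73.3 jig x [-31.5  30.8] y [105.2 150.6] rect [array([ -0.3, 127.9]), array([45.6, 67.7]), np.float64(90.0)]
box2 1353 z 73.1 jig x [-30.7  30.9] y [ 54.8 100.9] rect [array([ 0.2, 77.8]), array([46.4, 62.2]), np.float64(89.9)]
box3 1270 z 73.2 jig x [-30.8  30.8] y [ 5.9 52.1] rect [array([-0. , 28.8]), array([46.7, 62.1]), np.float64(89.9)]
jaw 1081 z 68.8 jig x [-29.1  29.6] y [-13.   -1.4] rect [array([-0. , -7.3]), array([60.1, 12.5]), np.float64(0.4)]
```

arm_command(
  rows=[
    [[4,25,-10,0,0,-4],[8,55,-11,0,0,-8],[12,85,-11,0,0,-12],[17,120,-11,0,0,-17.2],[22,155,-11,0,0,-17.2],[27,190,-11,0,0,-17.2],[31,220,-11,0,0,-17.2],[31,226,-11,0,0,-17.2],[31,226,-11,0,0,-17.2],[31,226,-11,0,0,-17.2],[31,226,-11,0,0,-17.2]],
  ],
)

```text
clock: 15.87
eef_pos: [620.9, -211.0, 188.3]
tool_rot: [-3.138, 0.001, 0.375]
force: [0.5, -0.1, -0.5]
width: 85.2
```

```bash
python3 - <<'E'
from h import *
im=grab('wrist','wrist10'); delta([621.6,-213.6,190],0.373)
C=cloud(im)
s=(C[...,2]>112)&(C[...,2]<128)&(abs(C[...,0]-621)<40)&(abs(C[...,1]+213)<40)
q=C[s]; print(len(q), q.min(0).round(1),q.max(0).round(1),np.median(q,axis=0).round(1)); v,u=np.where(s); print(u.min(),u.max(),v.min(),v.max())
E
```

```text
clock 15.9167 pos [ 621.2 -210.8  188.7] rot [-3.1391e+00  6.0000e-04  3.7580e-01] w 85.3 F [ 0.1  0.1 -0.3]
shift [-0.6  2.7 -1.3] turn [-0.15  0.03  0.16]
635 [ 611.7 -222.5  112. ] [ 631.  -203.3  121.6] [ 620.8 -211.5  119.6]
305 333 200 228
```

View pics/wrist10.png

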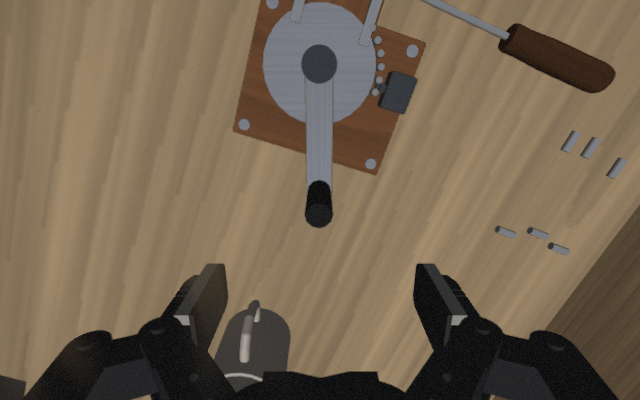

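The grip top is at (319,213) with the lever arm vertical in the picture, so the tool is tangent to it. I'll lower onto it and close.

arm_command(
  rows=[
    [[0,2,25,0,0,0],[0,2,55,0,0,0],[0,2,85,0,0,0],[0,2,105,0,0,0],[0,2,115,0,0,0],[0,2,117,0,0,0],[0,2,117,0,0,0],[0,2,117,0,0,0]],
  ],
)

```text
clock: 16.58
eef_pos: [623.2, -215.4, 73.9]
tool_rot: [3.14, -0.002, 0.374]
force: [0.6, -0.6, 0.7]
width: 85.4
```

```bash
python3 - <<'E'
from h import *
im=grab('wrist','wrist11'); delta([621.6,-213.6,72],0.373)
E
```

```text
clock 16.6333 pos [ 623.3 -215.6   74.2] rot [ 3.1398e+00 -2.3000e-03  3.7340e-01] w 85.0 F [ 0.5 -1.7  0.5]
shift [-0.9 -2.5  2.2] turn [ 0.11 -0.13  0.02]
```

View pics/wrist11.png

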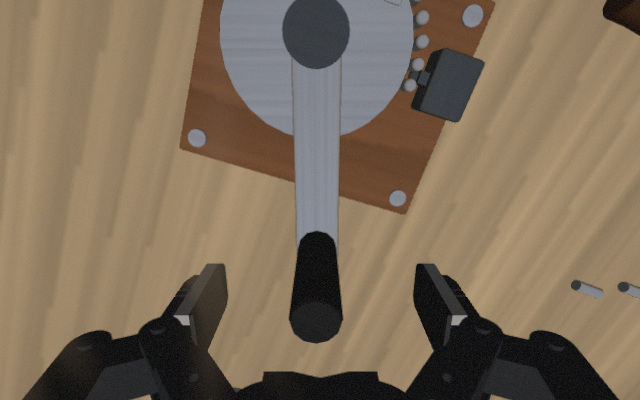

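arm_command(
  rows=[
    [[-1,-2,1,0,0,0],[-1,-2,1,0,0,0],[-1,-2,1,0,0,0]],
  ],
)

```text
clock: 16.88
eef_pos: [620.6, -214.0, 72.3]
tool_rot: [3.141, -0.001, 0.373]
force: [-0.1, 0.2, -0.3]
width: 85.7
```

arm_command(
  rows=[
    [[0,0,0,0,0,0],[0,0,0,0,0,0],[0,0,0,0,0,0],[0,0,0,0,0,0],[0,0,0,0,0,0],[0,0,0,0,0,0],[0,0,0,0,0,0],[0,0,0,0,0,0],[0,0,0,0,0,0],[0,0,0,0,0,0],[0,0,0,0,0,0],[0,0,0,0,0,0]],
  ],
  claw=-1,
)

```text
clock: 17.88
eef_pos: [620.7, -213.9, 71.6]
tool_rot: [3.141, -0.001, 0.373]
force: [0.4, 0.5, 1.7]
width: 18.6
```

```bash
python3 - <<'E'
from h import *
im=grab('wrist','wrist12'); delta([621.6,-213.6,72],0.373)
E
```

```text
clock 17.9333 pos [ 620.7 -214.    71.6] rot [ 3.1413e+00 -6.0000e-04  3.7300e-01] w 18.5 F [1.1 0.6 1.5]
shift [ 0.9 -0.  -0.4] turn [ 0.02 -0.03  0.  ]
```

View pics/wrist12.png

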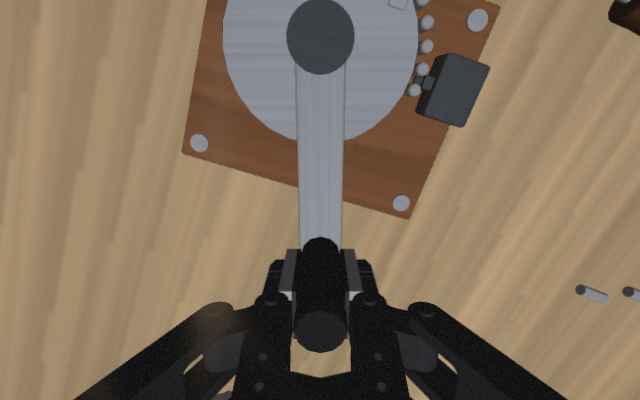

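The grip is held (18.6 mm opening, lever arm at column 320). Next I'll swing it along the arc in half-click steps.

arm_command(
  rows=[
    [[-2,0,0,0,0,1.15],[-4,-0.1,0,0,0,2.29],[-6,-0.2,0,0,0,3.44],[-8,-0.3,0,0,0,4.58],[-10,-0.5,0,0,0,5.73],[-10,-0.5,0,0,0,5.73]],
  ],
)

```text
clock: 18.43
eef_pos: [611.2, -217.1, 71.6]
tool_rot: [3.141, -0.001, 0.271]
force: [4.1, 2.3, -1.1]
width: 18.8
```

arm_command(
  rows=[
    [[-2,0,0,0,0,1.15],[-4,-0.1,0,0,0,2.29],[-6,-0.2,0,0,0,3.44],[-8,-0.3,0,0,0,4.58],[-10,-0.5,0,0,0,5.73],[-10,-0.5,0,0,0,5.73]],
  ],
)

```text
clock: 18.93
eef_pos: [601.3, -219.4, 71.6]
tool_rot: [3.141, -0.001, 0.171]
force: [4.3, 0.8, 0.9]
width: 18.7
```

```bash
cat >> h.py <<'E'
def ang(p0=(620.7,-214.0),yaw0=0.373):
    # lever angle from TCP displacement about pivot (start arm along tool y)
    st=sensors.read_state(); y=yaw0; ro=np.array([np.sin(y),-np.cos(y)]); piv=np.array(p0)-100*ro
    v=st['eef_pos'][:2]-piv; a0=np.arctan2(ro[1],ro[0]); a=np.arctan2(v[1],v[0])
    t=np.array([np.cos(st['tool_rot'][2]),np.sin(st['tool_rot'][2])])
    print('clock',st['clock'],'theta',round(a0-a,3),'r',np.linalg.norm(v).round(1),'yaw turn',round(yaw0-st['tool_rot'][2],3),'F',st['force'].round(1),'Ftan',round(st['force'][:2]@t,1),'w',round(st['width'],1),'z',st['eef_pos'][2].round(1))
E
python3 -c "
from h import *
ang(); grab('wrist','wrist13')"
```

```text
clock 18.9333 theta 0.201 r 99.9 yaw turn 0.202 F [4.3 0.8 0.9] Ftan 4.4 w 18.7 z 71.6
```

View pics/wrist13.png

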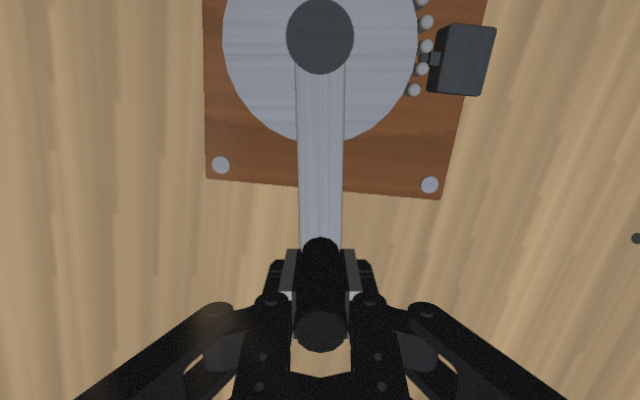

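At the first click the lever is at 0.20 rad, the arm is still lined up with the tool, and the pawl tip (436,58) has moved one tooth. I'll continue.

arm_command(
  rows=[
    [[-2,0,0,0,0,1.15],[-4,-0.1,0,0,0,2.29],[-6,-0.2,0,0,0,3.44],[-8,-0.3,0,0,0,4.58]],
  ],
)

```text
clock: 19.32
eef_pos: [594.2, -220.3, 71.6]
tool_rot: [3.141, -0.002, 0.093]
force: [5.4, 1.1, 0.1]
width: 18.8
```

arm_command(
  rows=[
    [[-2,0,0,0,0,1.15],[-4,-0.1,0,0,0,2.29],[-6,-0.2,0,0,0,3.44],[-8,-0.3,0,0,0,4.58],[-10,-0.5,0,0,0,5.73],[-12,-0.7,0,0,0,6.88],[-12,-0.7,0,0,0,6.88]],
  ],
)

```text
clock: 19.9
eef_pos: [581.3, -220.9, 71.6]
tool_rot: [3.141, -0.001, -0.029]
force: [4.7, 1.1, 1.7]
width: 18.8
```

arm_command(
  rows=[
    [[-2,0,0,0,0,1.15],[-4,-0.1,0,0,0,2.29],[-6,-0.2,0,0,0,3.44],[-8,-0.3,0,0,0,4.58]],
  ],
)

```text
clock: 20.23
eef_pos: [574.3, -220.4, 71.6]
tool_rot: [3.141, -0.002, -0.107]
force: [5.6, 0.6, -0.1]
width: 18.5
```

```bash
python3 -c "
from h import *
ang()"
```

```text
clock 20.2333 theta 0.473 r 100.1 yaw turn 0.48 F [ 5.6  0.6 -0.1] Ftan 5.5 w 18.5 z 71.6
```

Now 0.12 rad more, to the third notch.

arm_command(
  rows=[
    [[-2,0,0,0,0,1.15],[-4,-0.1,0,0,0,2.29],[-6,-0.2,0,0,0,3.44],[-8,-0.3,0,0,0,4.58],[-10,-0.5,0,0,0,5.73],[-12,-0.7,0,0,0,6.88],[-12,-0.7,0,0,0,6.88],[-12,-0.7,0,0,0,6.88],[-12,-0.7,0,0,0,6.88]],
  ],
)

```text
clock: 20.98
eef_pos: [561.6, -218.5, 71.6]
tool_rot: [3.141, -0.001, -0.228]
force: [5.3, 1.6, 0.5]
width: 18.5
```

```bash
python3 - <<'E'
from h import *
ang(); grab('wrist','wrist14'); grab('scene','scene14'); grab('side','side14'); ang()
for n,a in [('side14',(240,100,400,260)),('scene14',(260,150,440,270))]:
    c=cv2.imread(f'pics/{n}.png')[a[1]:a[3],a[0]:a[2]]; cv2.imwrite(f'pics/{n}z.png',cv2.resize(c,None,fx=3.7,fy=3.7,interpolation=cv2.INTER_CUBIC))
E
```

```text
clock 20.9833 theta 0.601 r 100.2 yaw turn 0.601 F [5.3 1.6 0.5] Ftan 4.8 w 18.5 z 71.6
clock 21.1333 theta 0.602 r 100.2 yaw turn 0.601 F [5.7 0.3 1.1] Ftan 5.5 w 18.7 z 71.6
```

View pics/wrist14.png

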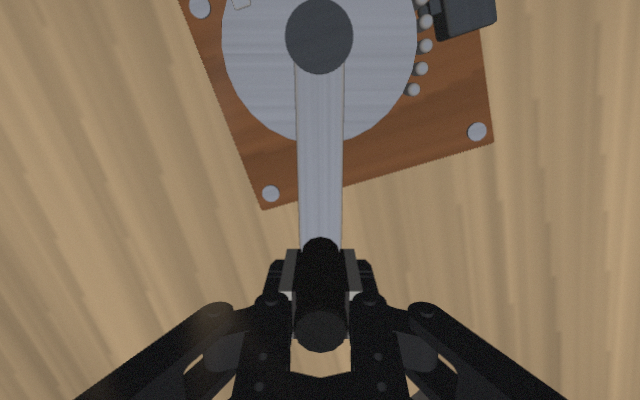

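View pics/scene14z.png

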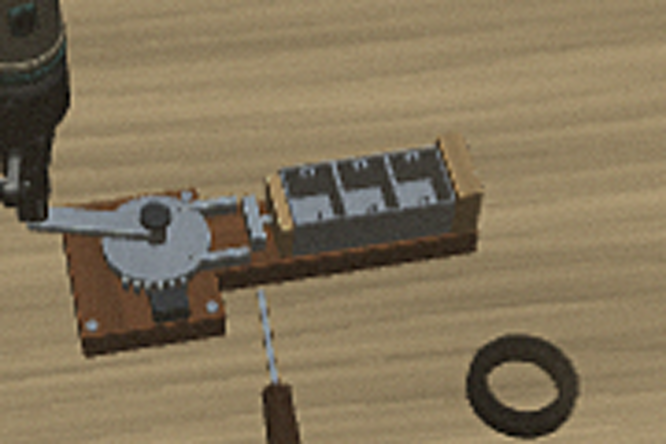

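View pics/side14z.png

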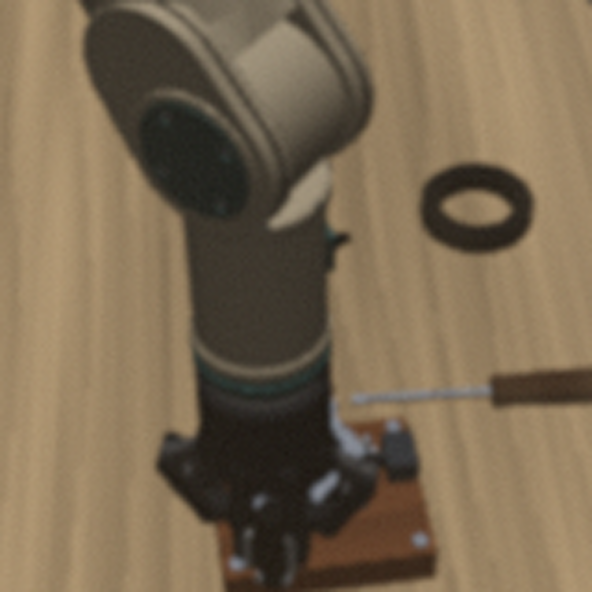

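In the scene view the three boxes are closed up between jaw and stop in one straight row, and the lever measures 0.60 rad and is steady. I'll hand it in.

```bash
python3 -c "
from h import *
ang(); print(order.finish_job())"
```

```text
clock 21.1333 theta 0.602 r 100.2 yaw turn 0.601 F [5.7 0.3 1.1] Ftan 5.5 w 18.7 z 71.6
the job is handed in; nothing more can be done
None
```

I stood both loose boxes on the ledge next to box_a, open side up, and let go of them. I then gripped the lever and swung it three clicks, and handed the job in at 21.1 s while still holding it there.

**Row before clamping:** the wrist camera put the box centres within about 0.5 mm of the ledge's centre line. They were parallel, with gaps of 2 to 4 mm.

**At the third click:**
- **Lever:** the arm's position gave a lever angle of 0.60 rad, steady, with about 5 N of push-back and the grip still held. It never went past 0.60, well short of the fourth tooth at 0.70.
- **Row:** the scene picture shows the gaps closed between jaw and stop in one straight row.
- **Other things:** I moved nothing else, and the tape and screwdriver look where they were. I did not check the mug again in the last pictures.

**Where checks disagreed or fell short:**
- **Box 2:** wrist views differed by up to about 3 mm on where it stood along the row, because of camera calibration and partial views. The slack covered that.
- **Clicks:** I took few force readings, and they showed only about 1 N of easing at each notch. The click count therefore rests on the lever angle and the pawl seen moving over the teeth.
- **Final squeeze:** I judged it by eye and did not measure the closed row.

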